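# Slide the study cast to the focus stop

### The arm

A 7-joint arm with a two-finger parallel gripper is mounted at the origin on the work surface. World frame = base frame: x ahead of the robot, y to its left, z up, the work surface at z = 0. Lengths are in m, angles in rad, forces in N, time in s.
With the tool pointing down it reaches from about 0.4 to 0.85 m from the base axis. Payload 6.9 kg.
Tool frame: the origin (TCP) lies at the very end of the fingers, on their centre line; the grasp point (between the pads) lies 19 mm behind it (env.grip_depth is the distance from the TCP to the grasp point, in m); z points along the fingers, y is the line along which they close (so a half turn about z gives the same grasp; the last joint's range is limited). The gripper opens to 85 mm and grips with 20 to 120 N. Pads are 22 mm wide; open, the fingers measure 114 mm over their backs; the gripper's body (76 mm by 85 mm) begins 54 mm behind the grasp point. The pads swing forward as they close: fully open they stand 13 mm farther back than shut.
Start: joints at [-1.024, 0.507, -0.238, 1.5, 0.126, 1.149, -0.155], TCP at [0.267, 0.565, 0.231] pointing down, gripper open.
Joint ranges: [-3.08, 3.08], [-0.24, 2.05], [-1.43, 1.35], [0, 2.5], [-1.52, 4.66], [0.17, 1.96], [-2.89, 2.89]. Speed limits (rad/s): [2.39, 2.39, 3.14, 3.14, 3.14, 3.14, 3.14].

### API

Orientations are given as a rotation vector (axis times angle).
In Python, from cell import env gives the robot as it stands.
- The arm moves only by the shell command python3 -m crank 'ROWS' [FORCE]. ROWS is JSON, a list of rows, each a list of 3 entries, a list of its own where there are three numbers: the shift along the tool's x, y, z in m, then the turn about the tool's z in rad, then the closure in counts, from 0 (fully open) to 255 (shut). In form: [[[dx, dy, dz], roll, gripper], ...]. A call has 1 to 10 rows; each row is the pose to reach, as a shift and turn from the pose commanded when the call began, along the tool's axes at that moment; what a row does not reach only later rows make up. A row lasts 1/10 s, in which the tool goes at most 50 mm and 8.59 degrees, less where a joint would pass 70% of its speed; a pose out of reach is approached as far as the arm can. A call with a gripper value outside its range is refused whole. The fingers move at their own pace and stop on an object; FORCE is the grip in N (left out, the last holds). Time passes only in rows, so rows that repeat a pose let the fingers close. It gives the time, the measured TCP pose, the force, the opening and the grip force at its end, in the units of the state.
- env.get_state(): the state, without advancing time (a new reading comes with each control period).
- env.get_image(name): name is "side" or "top" or "wrist"; returns the picture (420x560x3 uint8, red, green, blue); there is no depth.
- env.calibration(name): a dict with "intrinsics" (3x3 intrinsics, pixels), "k1" (the pictures are not rectified: a ray, as slopes to the right and down, at radius r is drawn at 1 + k1 r^2 times it, then the intrinsics apply), "cam_to_world" (4x4, takes a point from camera to world coordinates). Camera axes: x right, y up, looking along -z (the intrinsics and any distortion apply to the point x, -y, -z); pixel columns grow to the right and rows downward; lengths in m; the calibration is good to about 2 mm. A picture is of the moment at which its call begins: read the wrist's pose just before it. calibration takes no time and is no camera call; for the wrist camera it gives the pose at the moment of the call.
- env.job_done(): hands the job in; it is judged then, once.
The state is a dict: "t": time; "q": joint angles; "joint_vel": joint speeds; "tau": joint torques, N m; "position": TCP position; "tcp_rot": TCP orientation; "ft_force": force on the tool from outside, world axes, zero at the start; "wrist_torque": the same for the moment, N m; "finger_gap": finger opening in m; "finger_force": force on a finger pad.
Only numpy, scipy, OpenCV 4.12 (cv2) and the standard library are available. Lean on these libraries where they do the work, as an engineer would, in place of code of your own. Each camera call takes 0.05 s, during which the arm holds its last target. There are 200 camera calls.

### The job

Bring the plaster study cast into focus for its photograph: with your fingertips press the thumb plate in the middle of the carriage right down to free the brake, keep it pressed while you push the carriage along the rail until it rests against the stop clamp with the white line, then let the plate spring up again so that the brake holds. Never make the carriage move with its brake on, and go gently, so that the cast, which you must not touch, stays where it sits on the carriage. Leave the tray, tucker, case and pen cup where they are.

Things in the scene. Friction and masses are not known exactly. Their poses are not given: they have to be found in the camera images.
- rail: Aluminium photo bench fixed to the counter: T-slot rail 642 mm long, 60 mm wide, top 30 mm high, a black camera on its end to the robot's right. Origin: on the counter, on the centre line; x along the rail towards the camera (the way to push), y across, z up. Rail from x = -261 to +381 mm, lens front x = 250 mm; the camera is up to 118 mm wide and 126 mm above the counter.
- press_top (a point): Top middle of the steel thumb plate (moves with it); axes as the rail's. Plate 55 mm along the rail, 44 across; ridges 5 mm thick, 6 mm high at its front and rear edges leave 45 mm clear; sides open. Top 50 mm above the counter when up, 45 pressed; carriage around it 44. Cast's rear edge is 40 mm or more ahead, carriage front 112 mm ahead, its rear 62 mm behind.
- press (a joint): How far the thumb plate is pressed down (m): 0 up, 0.005 right down on a hard end. Spring: about 6 N starts it moving, about 9 N holds it right down; it springs up when let go. Up, its rubber shoe clamps the carriage to the rail (friction brake, holds about 10 N); pressed 2 mm or more the brake is off and the carriage slides with 1 to 2 N.
- carriage (a joint): How far the carriage has slid along the rail from its start (m), positive towards the stop and camera; 0 at the start.
- carriage_front (a point): Middle of the carriage's flat front face (which meets the stop), 36.5 mm above the counter; axes as the rail's. The dark metal carriage is 174 mm long and 66 mm wide.
- stop_face (a point): Middle of the flat face of the stop clamp which the carriage must rest against, 36.5 mm above the counter; axes as the rail's. Dark steel block fixed on the rail ahead of the carriage, 24 mm along the rail, 66 wide, top 43 mm high with a white line across and a screw head to 51 mm. They touch when carriage_front and stop_face coincide; 80 to 205 mm apart at the start.
- cast_seat (a point): Middle of the rubber-faced cast table on the front part of the carriage (moves with it), 46 mm above the counter, 74 mm ahead of the plate's middle; axes as the rail's.
- cast: White plaster study cast of a dental arch, loose on the cast table: 60 mm long, 62 mm wide, 33 mm high, 0.13 kg. Origin: middle of its underside, z up, x axis to its front teeth, roughly towards the camera. Starts within 3 mm of cast_seat in each direction.
- impression_tray: Yellow plastic impression tray, U-shaped, about 105 mm long with its handle, 76 mm wide, 17 mm high, loose; bystander. Origin under its arch, x axis along the handle.
- tucker: Thin steel ligature tucker, 160 mm long, 7 mm thick, lying loose; bystander. Origin under its middle, x axis along it.
- shade_case: Frosted plastic shade guide case, 155 x 58 x 24 mm, loose; bystander. Origin under its middle, x axis along it.
- pen_cup: White ceramic cup with pens, 80 mm across, cup 95 mm and pens up to about 155 mm high, loose; bystander. Origin: middle of its underside.
Not all that is in view belongs to the job. There is more than one size of the cast; the one meant has the size given above.

How it is judged:
By the outcome, as a careful person would: the job done as asked, in the order asked, and still so for the second after the job is handed in, with the robot touching nothing.
It also fails if it takes over 35 s, if anything falls off the work surface, if the arm or the gripper's body presses on something with over 40 N, if the wrist force passes 120 N, or if a joint passes its speed limit or range.

## Working session

There is one attempt and no reset: what is moved stays moved. The work goes in short steps, Python scripts to look and compute and a shell command to move; the robot and the scene stay as the last step left them, time stands still between calls to the robot, and variables do not carry over. Pictures are saved under pics/ and viewed, at most 10 in all, crops included, and the job is handed in when it is done.

```bash
mkdir -p pics; ls
python3 - <<'E'
from cell import env
import cv2,numpy as np
s=env.get_state();print({k:np.round(v,3) for k,v in s.items()})
ims=[env.get_image(n) for n in("side","top")]
for n,i in zip(("side","top"),ims):
    cv2.imwrite(f"pics/{n}0.png",i[:,:,::-1]); c=env.calibration(n);print(n,np.round(c["cam_to_world"],3),c["intrinsics"],c["k1"])
E
```

```text
pics
{'t': np.float64(0.0), 'q': array([-1.024,  0.508, -0.238,  1.501,  0.126,  1.149, -0.155]), 'joint_vel': array([ 0.001,  0.002, -0.002,  0.002, -0.001, -0.   ,  0.002]), 'tau': array([ 0.0000e+00, -6.2060e+01, -2.1860e+00, -2.4965e+01,  1.3000e-02,
        1.2000e-02, -0.0000e+00]), 'position': array([0.267, 0.565, 0.23 ]), 'tcp_rot': array([-6.880e-01, -3.065e+00,  3.000e-03]), 'ft_force': array([-0.496,  0.885,  0.169]), 'wrist_torque': array([0.016, 0.017, 0.01 ]), 'finger_force': np.float64(0.0), 'finger_gap': np.float64(0.086)}
side [[-0.858  0.277 -0.432  0.22 ]
 [-0.513 -0.451  0.73   0.536]
 [ 0.008  0.849  0.529  0.466]
 [ 0.     0.     0.     1.   ]] [[476.89409663   0.         272.50647666]
 [  0.         476.89409663 203.97413449]
 [  0.           0.           1.        ]] -0.08507798274578937
top [[-0.021  0.988 -0.153  0.46 ]
 [-1.    -0.021  0.002 -0.015]
 [-0.001  0.153  0.988  0.772]
 [ 0.     0.     0.     1.   ]] [[392.32750276   0.         271.02654651]
 [  0.         392.32750276 210.74920271]
 [  0.           0.           1.        ]] -0.05790314053141792
```

View pics/top0.png

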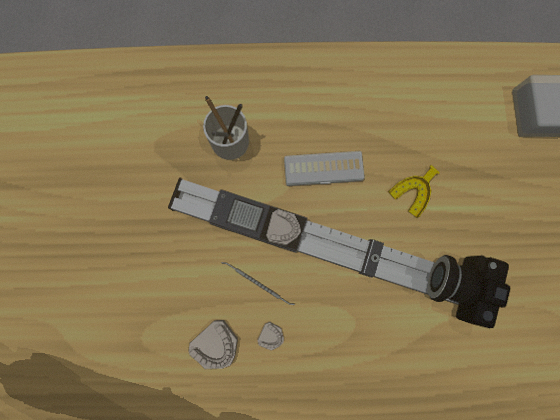

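View pics/side0.png

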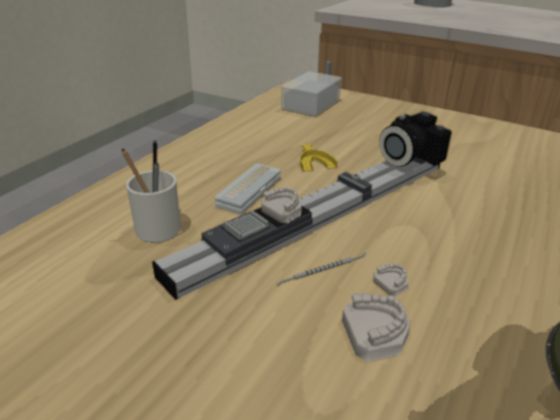

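The top view shows the plate at about (245,215), the cast on the carriage at (283,227), the stop clamp at (373,257) and the camera at (465,285). The side view agrees. The large loose cast (213,345) and the small one (270,336) are decoys, because the cast meant is the one on the carriage. I'll take one close crop and measure it.

```bash
cat > h.py <<'E'
import cv2,numpy as np
from cell import env
def ray(c,u,v):
    K=c["intrinsics"];d=np.array([(u-K[0,2])/K[0,0],(v-K[1,2])/K[1,1]]);s=d.copy()
    for _ in range(20): s=d/(1+c["k1"]*(s@s))
    T=c["cam_to_world"];return T[:3,3],T[:3,:3]@np.array([s[0],-s[1],-1])
def onz(c,u,v,z):
    o,d=ray(c,u,v);return o+d*(z-o[2])/d[2]
def px(c,p):
    T=c["cam_to_world"];q=T[:3,:3].T@(np.array(p)-T[:3,3]);s=np.array([q[0],-q[1]])/-q[2]
    s=s*(1+c["k1"]*(s@s));K=c["intrinsics"];return K[0,0]*s[0]+K[0,2],K[1,1]*s[1]+K[1,2]
E
python3 - <<'E'
from h import *
im=cv2.imread("pics/top0.png")
cv2.imwrite("pics/crop1.png",cv2.resize(im[170:300,165:445][:, :265],None,fx=3,fy=3,interpolation=cv2.INTER_CUBIC))
E
```

```text
(no output)
```

View pics/crop1.png

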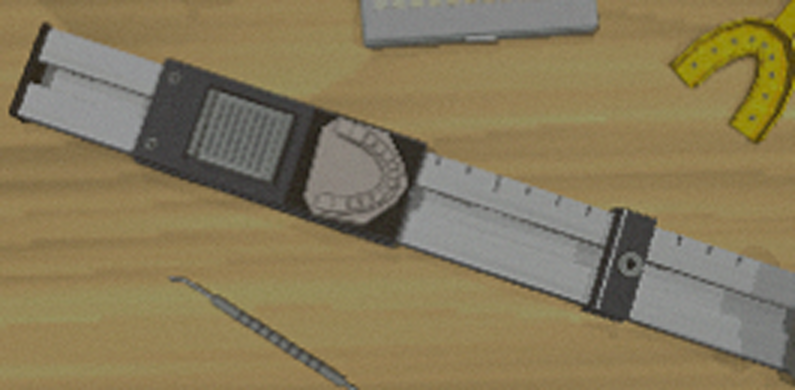

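The crop shows the plate centre at about crop (242,137). The carriage corners are at (165,60), (427,145), (398,245) and (135,157). The left face of the stop runs from (618,209) to (592,312).

Run:
```python
from h import *
from scipy.spatial.transform import Rotation as R
c=env.calibration("top")
f=lambda u,v,z:onz(c,u/3+165-1/3,v/3+170-1/3,z)
P=f(242,137,.05)
TL,TR,BR,BL=[f(*p,.044) for p in((165,60),(427,145),(398,245),(135,157))]
S=(f(618,209,.043)+f(592,312,.043))/2
rear=(TL+BL)/2;front=(TR+BR)/2
d=(S-rear)[:2];d/=np.linalg.norm(d);n=np.array([-d[1],d[0]])
print("plate",P,"rear",rear,"front",front,"stop",S,"len",np.linalg.norm(front-rear),np.linalg.norm(TL-BL),np.linalg.norm(TR-BR))
print("d",d,np.arctan2(d[1],d[0]),"cross offs", [(n@(q-rear)[:2]) for q in(P,front,S)],"plate from rear",d@(P-rear)[:2],"gap",d@(S-front)[:2],"pf",d@(front-P)[:2])
s=env.get_state();r=R.from_rotvec(s["tcp_rot"]).as_matrix();print(r.round(3))
print("rail dir in tool",r.T@[*d,0],"target hover shift tool",r.T@(P+[0,0,.05]-s["position"]))
```

```text
plate [0.5634628  0.03145865 0.05      ] rear [0.58379668 0.08936173 0.044     ] front [ 0.52595839 -0.07348839  0.044     ] stop [ 0.482834   -0.19130843  0.043     ] len 0.17281617232717578 0.06414703980348004 0.06492114888381326
d [-0.33848621 -0.94097135] -1.916104010404026 cross offs [np.float64(0.0004658039083486271), np.float64(0.0006983486165116853), np.float64(3.142366985760557e-18)] plate from rear 0.06136788022398546 gap 0.1254622974893147 pf 0.11144688108715348
[[-0.904  0.428 -0.001]
 [ 0.428  0.904 -0.001]
 [-0.    -0.002 -1.   ]]
rail dir in tool [-0.09629183 -0.99535185  0.00160376] target hover shift tool [-0.49581284 -0.35501247  0.13109593]
```

Measured sizes match the description: length 173 against 174 mm, plate to rear 61 against 62, plate to front 111 against 112. The gap to the stop is about 125 mm. Next I hover above the plate with the fingers shut.

```bash
python3 -m crank '[[[-0.04,-0.03,0],0,255],[[-0.08,-0.06,0],-0.05,255],[[-0.12,-0.09,0],-0.0964,255],[[-0.16,-0.115,0],-0.0964,255],[[-0.2,-0.143,0],-0.0964,255],[[-0.24,-0.172,0],-0.0964,255],[[-0.28,-0.2,0],-0.0964,255],[[-0.32,-0.229,0],-0.0964,255],[[-0.36,-0.258,0.02],-0.0964,255],[[-0.4,-0.286,0.03],-0.0964,255]]' 60
cat > w.py <<'E'
from h import *
from scipy.spatial.transform import Rotation as R
s=env.get_state();r=R.from_rotvec(s["tcp_rot"]).as_matrix()
P=np.array([.5635,.0315,.05]);d=np.array([-.3385,-.941,0])
print(s["t"],s["position"].round(4),"gap",s["finger_gap"],"F",s["ft_force"].round(2),"rail in tool",(r.T@d).round(4),"to plate top (tool)",(r.T@(P-s["position"])).round(4), "along/across/up of plate0",((s["position"]-P)@np.array([d,[.941,-.3385,0],[0,0,1]]).T).round(4))
E
python3 w.py
```

```text
t: 1.1
position: [0.5051, 0.1363, 0.2011]
tcp_rot: [-0.539, -3.094, 0.0]
ft_force: [0.5, 0.3, 0.2]
finger_gap: 0.0003
finger_force: 0.0
1.1 [0.5051 0.1363 0.2011] gap 0.00033601016808513753 F [0.49 0.27 0.21] rail in tool [ 3.e-04 -1.e+00  3.e-04] to plate top (tool) [-0.0904 -0.0788  0.1511] along/across/up of plate0 [-0.0788 -0.0904  0.1511]
```

```bash
python3 -m crank '[[[-0.03,-0.026,0.02],0,255],[[-0.06,-0.052,0.04],0,255],[[-0.085,-0.074,0.06],0,255],[[-0.0904,-0.0788,0.09],0,255],[[-0.0904,-0.0788,0.11],0,255],[[-0.0904,-0.0788,0.12],0,255],[[-0.0904,-0.0788,0.12],0,255]]'; python3 w.py
python3 - <<'E'
from h import *
a=env.get_image("top");b=env.get_image("side")
o=np.hstack([cv2.resize(a[170:270,190:320],None,fx=3,fy=3),cv2.resize(b[150:250,180:310],None,fx=3,fy=3)])[:,:,::-1]
cv2.imwrite("pics/hover.png",o)
E
```

```text
t: 1.8
position: [0.5624, 0.0335, 0.0806]
tcp_rot: [-0.539, -3.092, 0.001]
ft_force: [-1.0, 0.2, -0.3]
finger_gap: -0.0003
finger_force: 0.0
1.8 [0.5624 0.0335 0.0806] gap -0.00027437804049144573 F [-1.    0.22 -0.29] rail in tool [ 3.e-04 -1.e+00  1.e-03] to plate top (tool) [-0.0018 -0.0015  0.0306] along/across/up of plate0 [-0.0015 -0.0017  0.0306]
```

View pics/hover.png

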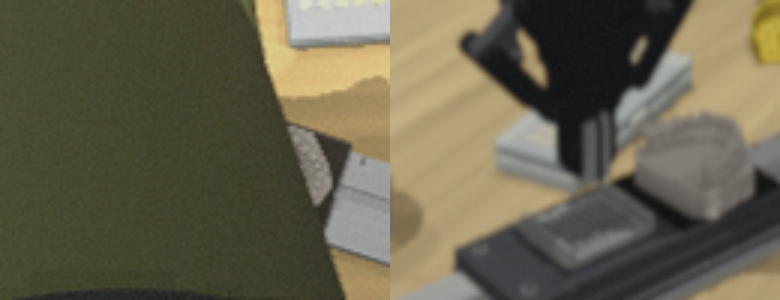

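The side view shows shut fingertips over the plate at (590,185) in the crop, behind and clear of the cast at (695,165). The top view is blocked by the arm. Descending to just above the plate.

```bash
python3 -m crank '[[[0,0,0.01],0,255],[[0,0,0.018],0,255],[[0,0,0.024],0,255],[[0,0,0.027],0,255],[[0,0,0.028],0,255],[[0,0,0.028],0,255]]'; python3 w.py
```

```text
t: 2.5
position: [0.5634, 0.0333, 0.0538]
tcp_rot: [-0.54, -3.095, 0.0]
ft_force: [0.2, 0.7, 0.2]
finger_gap: 0.0001
finger_force: 0.0
2.5 [0.5634 0.0333 0.0538] gap 7.675151311889688e-05 F [0.24 0.7  0.16] rail in tool [-1.e-04 -1.e+00  1.e-04] to plate top (tool) [-0.0007 -0.0016  0.0038] along/across/up of plate0 [-0.0016 -0.0007  0.0038]
```

```bash
python3 -m crank '[[[0,0,0.002],0,255],[[0,0,0.004],0,255],[[0,0,0.005],0,255],[[0,0,0.006],0,255],[[0,0,0.006],0,255],[[0,0,0.006],0,255]]'; python3 w.py
```

```text
t: 3.1
position: [0.5637, 0.0333, 0.0486]
tcp_rot: [0.54, 3.094, 0.0]
ft_force: [-1.6, -0.7, 6.4]
finger_gap: -0.0
finger_force: 3.5
3.1 [0.5637 0.0333 0.0486] gap -3.391580554230765e-05 F [-1.58 -0.66  6.39] rail in tool [-1.e-04 -1.e+00 -2.e-04] to plate top (tool) [-0.0004 -0.0017 -0.0014] along/across/up of plate0 [-0.0017 -0.0004 -0.0014]
```

```bash
python3 -m crank '[[[0,0,0.001],0,255],[[0,0,0.002],0,255],[[0,0,0.003],0,255],[[0,0,0.004],0,255],[[0,0,0.005],0,255],[[0,0,0.005],0,255],[[0,0,0.005],0,255]]'; python3 w.py
```

```text
t: 3.8
position: [0.564, 0.0339, 0.045]
tcp_rot: [0.539, 3.093, 0.002]
ft_force: [-4.4, 0.7, 18.4]
finger_gap: 0.0
finger_force: 9.5
3.8 [0.564  0.0339 0.045 ] gap 1.3329646224242589e-05 F [-4.36  0.66 18.41] rail in tool [ 3.0e-04 -1.0e+00 -1.3e-03] to plate top (tool) [-0.0003 -0.0025 -0.005 ] along/across/up of plate0 [-0.0025 -0.0003 -0.005 ]
```

The plate is right down: z is 45 mm at 18 N, on the hard end. I'll push forward slowly with a ramped start.

```bash
python3 -m crank '[[[0,-0.0003,0],0,255],[[0,-0.001,0],0,255],[[0,-0.002,0],0,255],[[0,-0.0035,0],0,255],[[0,-0.0055,0],0,255],[[0,-0.008,0],0,255],[[0,-0.0105,0],0,255],[[0,-0.013,0],0,255],[[0,-0.0155,0],0,255],[[0,-0.018,0],0,255]]'; python3 w.py
python3 - <<'E'
from h import *
a=env.get_image("side")
cv2.imwrite("pics/push1.png",cv2.resize(a[120:290,140:400],None,fx=3,fy=3)[:,:,::-1])
E
```

```text
t: 4.8
position: [0.5581, 0.0174, 0.045]
tcp_rot: [0.538, 3.093, 0.002]
ft_force: [-4.3, 2.6, 18.9]
finger_gap: 0.0001
finger_force: 9.4
4.8 [0.5581 0.0174 0.045 ] gap 6.201462295939528e-05 F [-4.28  2.59 18.94] rail in tool [ 7.0e-04 -1.0e+00 -1.9e-03] to plate top (tool) [-0.0003  0.0151 -0.005 ] along/across/up of plate0 [ 0.0151 -0.0003 -0.005 ]
```

View pics/push1.png

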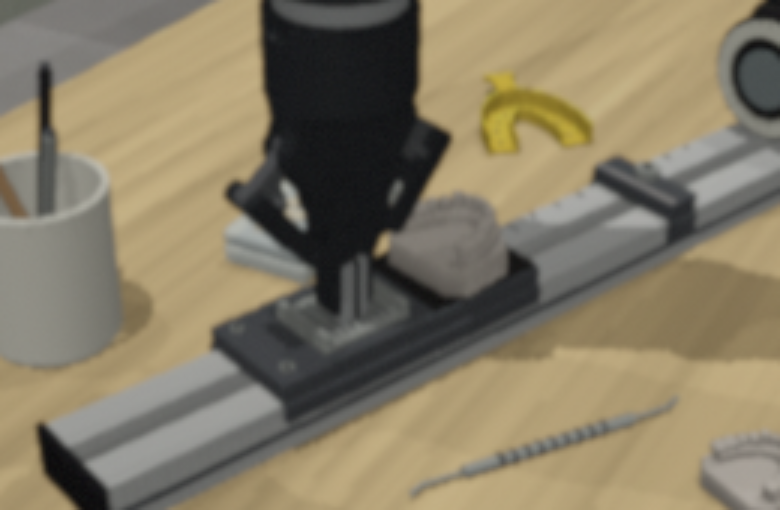

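The plate stays pressed, and the carriage follows the fingertips at about 1 N with the cast seated. Crop positions: tips at (345,300), cast at (455,245), stop at (640,195). Carrying on at 30 mm/s.

```bash
python3 -m crank '[[[0,-0.001,0],0,255],[[0,-0.003,0],0,255],[[0,-0.006,0],0,255],[[0,-0.009,0],0,255],[[0,-0.012,0],0,255],[[0,-0.015,0],0,255],[[0,-0.018,0],0,255],[[0,-0.021,0],0,255],[[0,-0.024,0],0,255],[[0,-0.027,0],0,255]]'; python3 w.py;  python3 -m crank '[[[0,-0.003,0],0,255],[[0,-0.006,0],0,255],[[0,-0.009,0],0,255],[[0,-0.012,0],0,255],[[0,-0.015,0],0,255],[[0,-0.018,0],0,255],[[0,-0.021,0],0,255],[[0,-0.024,0],0,255],[[0,-0.027,0],0,255],[[0,-0.03,0],0,255]]'; python3 w.py
```

```text
t: 5.85
position: [0.549, -0.0082, 0.0449]
tcp_rot: [0.538, 3.093, 0.002]
ft_force: [-3.3, 1.7, 19.4]
finger_gap: -0.0
finger_force: 9.8
5.85 [ 0.549  -0.0082  0.0449] gap -4.934423557180293e-06 F [-3.28  1.69 19.45] rail in tool [ 6.0e-04 -1.0e+00 -1.7e-03] to plate top (tool) [-0.0003  0.0423 -0.005 ] along/across/up of plate0 [ 0.0423 -0.0003 -0.0051]
t: 6.85
position: [0.5388, -0.0365, 0.0449]
tcp_rot: [0.538, 3.093, 0.002]
ft_force: [-4.3, 3.6, 20.1]
finger_gap: 0.0
finger_force: 10.1
6.85 [ 0.5388 -0.0365  0.0449] gap 1.988840879216712e-06 F [-4.3   3.64 20.07] rail in tool [ 6.0e-04 -1.0e+00 -1.4e-03] to plate top (tool) [-0.0003  0.0724 -0.005 ] along/across/up of plate0 [ 0.0724 -0.0002 -0.0051]
```

```bash
python3 -m crank '[[[0,-0.003,0],0,255],[[0,-0.007,0],0,255],[[0,-0.011,0],0,255],[[0,-0.015,0],0,255],[[0,-0.019,0],0,255],[[0,-0.023,0],0,255],[[0,-0.027,0],0,255],[[0,-0.031,0],0,255],[[0,-0.034,0],0,255],[[0,-0.036,0],0,255]]'; python3 w.py;  python3 -m crank '[[[0,-0.001,0],0,255],[[0,-0.002,0],0,255],[[0,-0.003,0],0,255],[[0,-0.004,0],0,255],[[0,-0.005,0],0,255],[[0,-0.006,0],0,255],[[0,-0.007,0],0,255],[[0,-0.008,0],0,255],[[0,-0.009,0],0,255],[[0,-0.01,0],0,255]]'; python3 w.py
```

```text
t: 7.85
position: [0.5265, -0.0708, 0.0449]
tcp_rot: [0.539, 3.093, 0.001]
ft_force: [-3.2, 3.1, 20.1]
finger_gap: 0.0002
finger_force: 10.4
7.85 [ 0.5265 -0.0708  0.0449] gap 0.00023261824671011572 F [-3.18  3.14 20.14] rail in tool [ 1.e-04 -1.e+00 -9.e-04] to plate top (tool) [-0.0002  0.1088 -0.005 ] along/across/up of plate0 [ 1.088e-01 -1.000e-04 -5.100e-03]
t: 8.85
position: [0.5232, -0.08, 0.0449]
tcp_rot: [0.539, 3.093, 0.001]
ft_force: [-4.0, 2.4, 20.5]
finger_gap: -0.0
finger_force: 10.5
8.85 [ 0.5232 -0.08    0.0449] gap -3.8286043354523916e-05 F [-4.01  2.36 20.45] rail in tool [ 4.e-04 -1.e+00 -1.e-03] to plate top (tool) [-0.0002  0.1186 -0.005 ] along/across/up of plate0 [ 1.186e-01 -1.000e-04 -5.100e-03]
```

```bash
for i in 1 2; do python3 -m crank '[[[0,-0.0006,0],0,255],[[0,-0.0012,0],0,255],[[0,-0.0018,0],0,255],[[0,-0.0024,0],0,255],[[0,-0.003,0],0,255]]' >/dev/null; python3 w.py; done
```

```text
9.35 [ 0.5222 -0.0828  0.0449] gap 2.412119532441817e-05 F [-4.02  2.15 20.77] rail in tool [ 4.e-04 -1.e+00 -9.e-04] to plate top (tool) [-0.0002  0.1216 -0.005 ] along/across/up of plate0 [ 1.216e-01 -1.000e-04 -5.100e-03]
9.85 [ 0.5212 -0.0857  0.0449] gap -0.0001583900822480783 F [-4.51  1.76 20.88] rail in tool [ 4.e-04 -1.e+00 -9.e-04] to plate top (tool) [-0.0002  0.1246 -0.005 ] along/across/up of plate0 [ 1.246e-01 -1.000e-04 -5.100e-03]
```

```bash
python3 -m crank '[[[0,-0.0006,0],0,255],[[0,-0.0012,0],0,255],[[0,-0.0018,0],0,255],[[0,-0.0024,0],0,255],[[0,-0.003,0],0,255]]' >/dev/null; python3 w.py
python3 - <<'E'
from h import *
a=env.get_image("side");b=env.get_image("top")
o=np.hstack([cv2.resize(a[140:240,270:400],None,fx=3,fy=3,interpolation=2),cv2.resize(b[200:300,290:420],None,fx=3,fy=3,interpolation=2)])
cv2.imwrite("pics/stop1.png",o[:,:,::-1])
E
```

```text
10.35 [ 0.5211 -0.0861  0.045 ] gap -2.5836037276891333e-05 F [-1.33  8.73 19.35] rail in tool [ 0.0023 -1.     -0.0038] to plate top (tool) [-0.0004  0.125  -0.0046] along/across/up of plate0 [ 1.25e-01 -1.00e-04 -5.00e-03]
```

View pics/stop1.png

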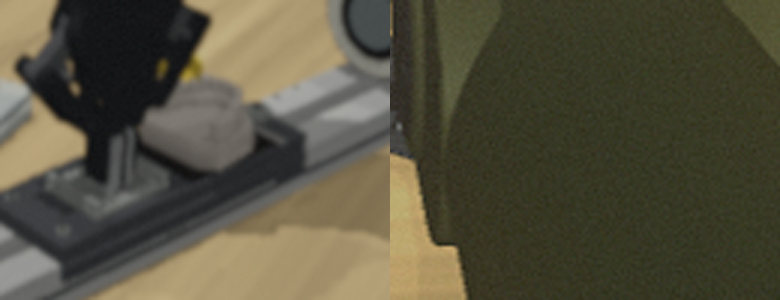

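Reaction rose to about 8 N and motion stopped 127.5 mm from the start. The picture shows the carriage front against the stop at (300,140). I'll ease the push to a light one, then lift straight up.

```bash
python3 -m crank '[[[0,0.0005,0],0,255],[[0,0.001,0],0,255],[[0,0.0015,0],0,255],[[0,0.0018,0],0,255],[[0,0.0018,0],0,255]]' >/dev/null; python3 w.py; python3 -m crank '[[[0,0.0018,-0.001],0,255],[[0,0.0018,-0.002],0,255],[[0,0.0018,-0.003],0,255],[[0,0.0018,-0.004],0,255],[[0,0.0018,-0.005],0,255],[[0,0.0018,-0.006],0,255],[[0,0.0018,-0.007],0,255]]' >/dev/null;python3 w.py
```

```text
10.95 [ 0.5212 -0.0858  0.0449] gap 1.3442964343585325e-05 F [-3.04  5.37 20.42] rail in tool [ 0.0012 -1.     -0.0019] to plate top (tool) [-0.0003  0.1248 -0.0048] along/across/up of plate0 [ 1.247e-01 -1.000e-04 -5.100e-03]
11.65 [ 0.521  -0.0855  0.0504] gap -4.7165706826699635e-05 F [-0.05  0.5  -1.21] rail in tool [ 2.e-04 -1.e+00 -4.e-04] to plate top (tool) [-0.0004  0.1244  0.0005] along/across/up of plate0 [ 0.1244 -0.0004  0.0004]
```

I mistyped that lift. Rows count from the new pose, so it also eased back by up to 1.8 mm while still pressed, and the carriage may have crept back a fraction of a mm. I'll re-press, push lightly onto the stop again and lift with no backward shift.

```bash
python3 -m crank '[[[0,0,0.001],0,255],[[0,0,0.002],0,255],[[0,0,0.003],0,255],[[0,0,0.004],0,255],[[0,0,0.005],0,255],[[0,0,0.006],0,255],[[0,0,0.007],0,255],[[0,0,0.007],0,255]]' >/dev/null; python3 w.py; python3 -m crank '[[[0,-0.0004,0],0,255],[[0,-0.0008,0],0,255],[[0,-0.0012,0],0,255],[[0,-0.0016,0],0,255],[[0,-0.002,0],0,255],[[0,-0.0024,0],0,255],[[0,-0.0024,0],0,255],[[0,-0.0024,0],0,255]]' >/dev/null;python3 w.py
```

```text
12.45 [ 0.5212 -0.0856  0.0449] gap -0.0002357845043114636 F [-5.67  1.61 25.17] rail in tool [-1.e-04 -1.e+00 -2.e-04] to plate top (tool) [-0.0002  0.1245 -0.0051] along/across/up of plate0 [ 0.1245 -0.0002 -0.0051]
13.25 [ 0.521  -0.0862  0.0449] gap -5.5043485101694066e-05 F [-4.17  6.25 24.02] rail in tool [ 0.0014 -1.     -0.0022] to plate top (tool) [-0.0004  0.1251 -0.0048] along/across/up of plate0 [ 0.1251 -0.0002 -0.0051]
```

Against the stop again, at 125.1 mm with about 4.5 N forward. Lifting straight up, then clear.

```bash
python3 -m crank '[[[0,0,-0.001],0,255],[[0,0,-0.002],0,255],[[0,0,-0.003],0,255],[[0,0,-0.004],0,255],[[0,0,-0.005],0,255],[[0,0,-0.006],0,255],[[0,0,-0.007],0,255],[[0,0,-0.009],0,255],[[0,0,-0.012],0,255],[[0,0,-0.02],0,255]]' >/dev/null;python3 w.py; python3 -m crank '[[[0,0.0,-0.03],0,255],[[0,0.0,-0.06],0,255],[[0,0.0,-0.1],0,255],[[0.04,0.02,-0.12],0,255],[[0.08,0.04,-0.12],0,255],[[0.12,0.06,-0.12],0,255],[[0.16,0.08,-0.12],0,255],[[0.2,0.1,-0.12],0,255],[[0.2,0.1,-0.12],0,255],[[0.2,0.1,-0.12],0,255]]';  python3 - <<'E'
from h import *
a=env.get_image("side");b=env.get_image("top")
o=np.hstack([cv2.resize(a[140:240,270:400],None,fx=3,fy=3,interpolation=2),cv2.resize(b[200:300,290:420],None,fx=3,fy=3,interpolation=2)])
cv2.imwrite("pics/end1.png",o[:,:,::-1])
E
```

```text
14.25 [ 0.5191 -0.0882  0.0626] gap 6.41782234911082e-05 F [-0.16  0.21 -0.17] rail in tool [-6.e-04 -1.e+00  7.e-04] to plate top (tool) [-0.0012  0.1277  0.0125] along/across/up of plate0 [ 0.1277 -0.0012  0.0126]
t: 15.25
position: [0.3653, 0.0743, 0.1836]
tcp_rot: [0.536, 3.094, -0.0]
ft_force: [0.8, -0.5, -0.1]
finger_gap: -0.0002
finger_force: 0.0
```

View pics/end1.png

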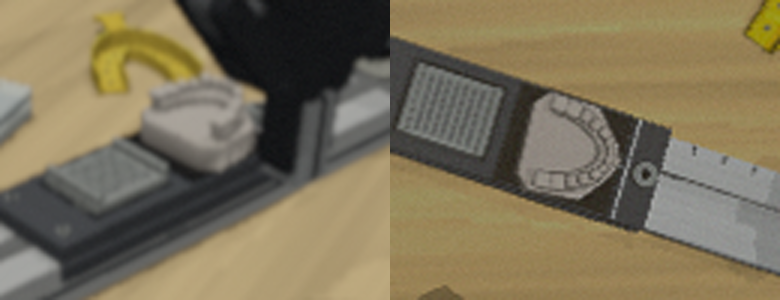

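The top view shows the carriage front flush against the stop's white line at (625,165), the plate up at (450,112), and the cast seated at (570,148). The robot is clear of everything, so I'm handing in.

```bash
python3 -c "
from cell import env
print(env.job_done())"
```

```text
the job is handed in; nothing more can be done
None
```

I handed the job in at about 15 s: the carriage rests against the white-lined stop, the plate is up so the brake holds, and the cast still sits on its table. I pressed the plate a second time to reseat the carriage, because my first lift eased back slightly while the brake was still off.

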